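# Isolate the shaker, clear the pen, restore power

### The arm

A 6-joint arm with a two-finger parallel gripper is mounted at the origin on the work surface. World frame = base frame: x ahead of the robot, y to its left, z up, the work surface at z = 0. Lengths are in m, angles in rad, forces in N, time in s.
With the tool pointing down it reaches from about 0.325 to 0.9 m from the base axis. Payload 6.1 kg.
Tool frame: the origin (TCP) lies midway between the tips of the shut fingers; the grasp point (between the pads) lies 19 mm behind it (env.grip_point_offset is the distance from the TCP to the grasp point, in m); z points along the fingers, y is the direction in which the jaws open and shut (so a half turn about z gives the same grasp; the last joint's range is limited). The gripper opens to 87 mm and grips with 3 to 60 N. Pads are 19 mm wide; open, the fingers measure 117 mm over their backs; the gripper's body (75 mm by 190 mm) begins 51 mm behind the grasp point.
Start: joints at [1.011, 0.22, 1.526, -0, 1.395, -0.126], TCP at [0.263, 0.567, 0.223] pointing down, gripper open.
Joint ranges: [-2.98, 2.98], [-0.91, 2.08], [0.09, 2.57], [-1.24, 4.39], [0.2, 2.65], [-2.68, 2.68]. Speed limits (rad/s): [2.57, 2.57, 3.01, 3.14, 3.14, 3.14].

### API

Orientations are given as a unit quaternion [w, x, y, z].
In Python, from bench import env, eoat, vision, read_t, read_q, read_dq, read_joint_efforts, read_ee_pos, read_orientation, read_ft_force, read_ft_torque, read_finger_gap gives the robot as it stands. Calls block until the motion is done:
- env.move_to(position, orientation): joint-space move of the TCP to a pose.
- env.movel(position, orientation=None, v=0.15, guard=None): straight line of the TCP; orientation=None keeps the orientation; v is the mean speed in m/s. With guard (N) it stops when the force on the tool has changed by that much, and returns True; else False.
- env.movej(angles): joint-space move.
- eoat.grip(opening): finger opening in m; the grip force is fixed at half the most; returns when the fingers have stopped.
- env.hold(seconds).
- env.inverse_kinematics(position, orientation): joint angles nearest the present ones, or None.
- vision.read_camera(name): name is "scene" or "top"; returns a dict with "frame" (480x640x3 uint8, blue, green, red), "fx", "fy", "cx", "cy" (pixels), "world_to_cam" (4x4, takes a point from world to camera coordinates). Camera axes: x right, y down, z forward; pixel columns grow to the right and rows downward; lengths in m; the calibration is good to about 2 mm. A picture is of the moment at which its call begins. There is no depth.
A pose or a line that the arm cannot do raises env.IKError and nothing moves.
- env.close_job(): hands the job in, once; it reports no verdict.
Readings, each from a call of its own:
- read_t(): time.
- read_q(): joint angles.
- read_dq(): joint speeds.
- read_joint_efforts(): joint torques, N m.
- read_ee_pos(): TCP position.
- read_orientation(): TCP orientation.
- read_ft_force(): force on the tool from outside, world axes, zero at the start.
- read_ft_torque(): the same for the moment, N m.
- read_finger_gap(): finger opening in m.
Only numpy, scipy, OpenCV 4.12 (cv2) and the standard library are available. Lean on these libraries where they do the work, as an engineer would, in place of code of your own. Each camera call takes 0.05 s, during which the arm holds its last target.

### The job

A marker pen has been left lying on the platform of the orbital shaker, which is on standby. Turn the isolator handle fully to off, then, with the power off, take the pen off the platform and lay it flat in the pen tray, and finally turn the handle fully back to on. Leave the tube rack on the shaker and the other things on the bench where they stand.

Things in the scene. Friction and masses are not known exactly. Their poses are not given: they have to be found in the camera images.
- handle (a joint): Quarter-turn handle of the rotary isolator, on a vertical axis. 0 rad is on, 1.57 rad is off (also the end stops); the value grows anticlockwise seen from above. It starts on. A spring detent pulls it home to the nearer end: passing halfway (0.785 rad) takes at most about 0.15 N m, beyond that it snaps to the other end and stays there when let go. The isolator box is fixed to the bench.
- handle_grip (a point): Point on the handle's turning axis at mid-height of its black bar. The bar is 66 mm long (nearly centred on the axis, 3 mm more on the tail side), 16 mm wide and 30 mm high (from 15 mm below this point to 15 mm above it), with a narrow nose 8 mm wide and 20 mm high on one end. Below the bar lies a round steel plate, its top 21 mm below this point. This point's own +x axis points along the bar to the nose and turns with the handle.
- handle_nose (a point): Tip of the handle's narrow nose, 42 mm from the axis, the pointer. Nose towards the short bar mark (the isolator's +y side) is off; nose towards the round dot mark (the isolator's +x side) is on.
- isolator: Grey rotary isolator box, 110 x 110 x 66 mm high, fixed to the bench, with a round steel plate and the black handle on top. Origin at the centre of its underside, z up, x and y along its sides.
- shaker: White orbital shaker, fixed, with a flat aluminium platform 220 mm (its x) by 240 mm (its y), platform top 100 mm above the bench. Origin at the centre of its underside, z up. The platform does not move.
- pen: Marker pen, black hexagonal barrel with grey cap, 133 mm long, 15 mm across flats, 17 mm across corners, 30 g, lying on the shaker's platform with its clip (3 mm high) up. Origin on its axis at mid-length of the pen, x along the pen towards the cap, z up through the clip.
- rack: White stepped tube rack, 60 mm (its x) by 180 mm (its y), 48 mm high at the back step, 65 mm to the tops of the tubes standing in it, 0.3 kg, loose, standing on the platform beside the pen. Origin at the centre of its underside. To be left standing there.
- tray: Shallow open white pen tray, fixed, 200 mm (its x) by 120 mm (its y), 25 mm high, walls and floor 4 mm. Origin at the centre of its underside, z up.
- glove_box: Cardboard glove box 90 x 200 x 70 mm high on the bench, a bystander. Origin at the centre of its underside.
- bottle: Jar 64 mm in diameter, 130 mm high, a bystander. Origin at the centre of its underside.
- notebook: Closed notebook 120 x 170 x 14 mm lying on the bench, a bystander. Origin at the centre of its underside.

How it is judged:
By the outcome, as a careful person would: the job done as asked, in the order asked, and still so for the second after the job is handed in, with the robot touching nothing.
It also fails if it takes over 72 s, if anything falls off the work surface, if the arm or the gripper's body presses on something with over 40 N, if the wrist force passes 120 N, or if a joint passes its speed limit or range.

## Working session

There is one attempt and no reset: what is moved stays moved. The work goes in short steps, each a Python script; the robot and the scene stay as the last script left them, time stands still between calls to the robot, and variables do not carry over. Pictures are saved under pics/ and viewed, and the job is handed in when it is done.

```bash
mkdir -p pics; ls; python3 - <<'E'
from bench import *
import cv2,numpy as np
for n in("scene","top"):
    d=vision.read_camera(n); cv2.imwrite(f"pics/{n}0.png",d["frame"])
    print(n,d["fx"],d["fy"],d["cx"],d["cy"]); print(np.round(d["world_to_cam"],4).tolist())
print(read_t(),read_ee_pos(),read_orientation(),read_finger_gap(),env.grip_point_offset)
E
```

```text
pics
scene 495.35862158814007 495.35862158814007 316.14022564333635 245.62484173013914
[[0.2464, 0.969, -0.0164, -0.1438], [0.72, -0.1943, -0.6662, -0.3562], [-0.6488, 0.1524, -0.7456, 1.4973], [0.0, 0.0, 0.0, 1.0]]
top 498.97499130311695 498.97499130311695 311.06225124736955 247.38369265803874
[[0.0397, -0.9992, 0.0031, -0.019], [-0.9767, -0.0394, -0.2109, 0.5895], [0.2109, 0.0053, -0.9775, 1.0912], [0.0, 0.0, 0.0, 1.0]]
0.1 [0.26241165 0.56662161 0.2215548 ] [-2.94729374e-04  2.15209989e-01  9.76567402e-01 -8.26478981e-04] 0.08695314319286199 0.0187
```

View pics/scene0.png

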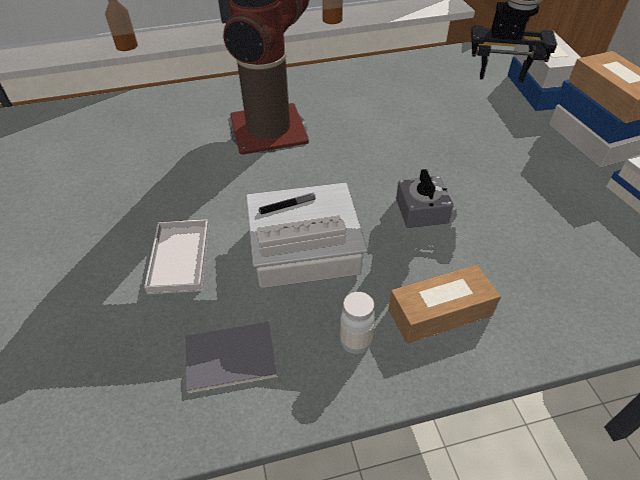

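View pics/top0.png

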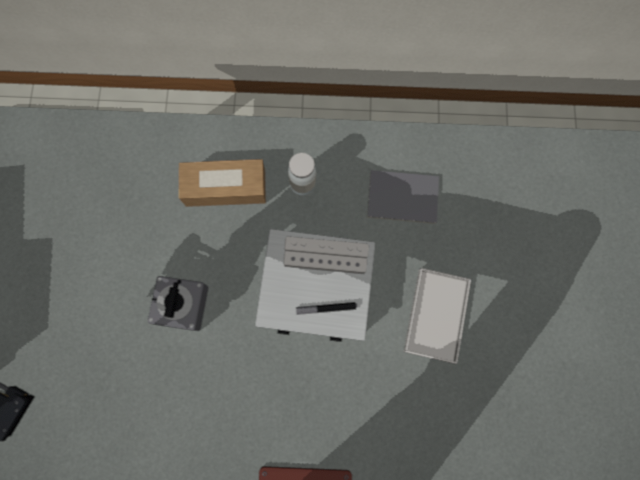

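The top view shows the isolator at about (177,302), the pen at (329,307) left of the rack, and the tray at (438,315). The pen's grey cap is at the left end. I'll zoom in next.

```bash
python3 - <<'E'
import cv2,numpy as np
t=cv2.imread("pics/top0.png"); s=cv2.imread("pics/scene0.png")
def crop(im,x,y,w,h,k): return cv2.resize(im[y:y+h,x:x+w],None,fx=k,fy=k,interpolation=cv2.INTER_CUBIC)
a=crop(t,140,265,80,75,5); b=crop(s,385,160,80,75,5)
c=crop(t,250,225,160,120,5)
cv2.imwrite("pics/z1.png",np.clip(np.hstack([a,b])*1.6,0,255)); cv2.imwrite("pics/z2.png",c)
cv2.imwrite("pics/z3.png",crop(t,395,260,90,110,5)); cv2.imwrite("pics/z4.png",crop(s,240,170,130,120,5))
E
```

```text
[ WARN:0@0.149] global loadsave.cpp:1063 imwrite_ Unsupported depth image for selected encoder is fallbacked to CV_8U.
```

View pics/z1.png

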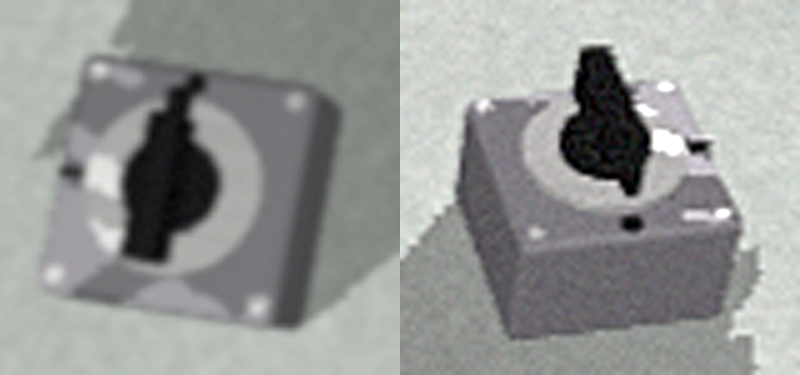

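View pics/z2.png

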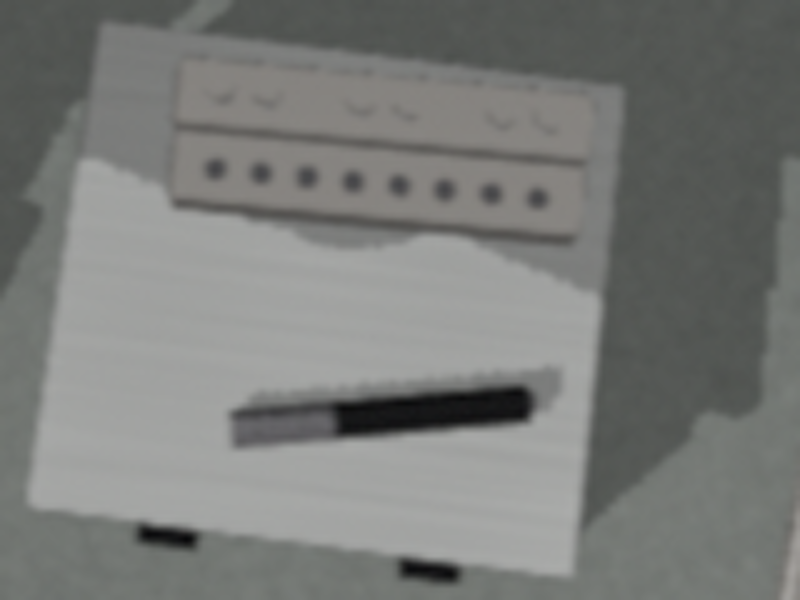

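View pics/z3.png

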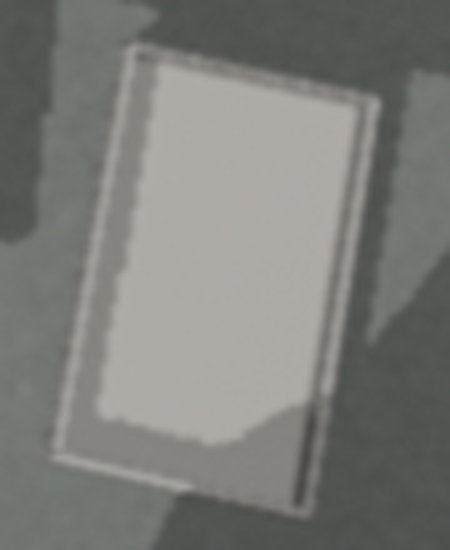

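View pics/z4.png

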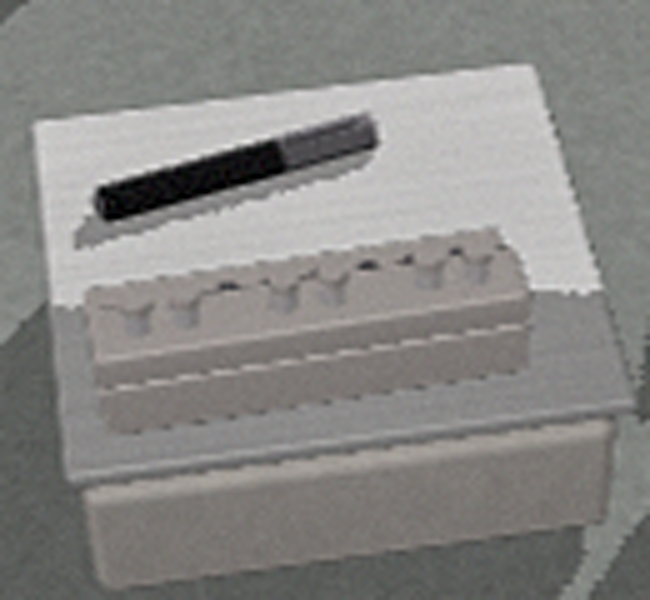

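```bash
cat > h.py <<'E'
import numpy as np, cv2
from scipy.optimize import least_squares
C={}
C['scene']=(495.3586,316.1402,245.6248,np.array([[0.2464, 0.969, -0.0164, -0.1438], [0.72, -0.1943, -0.6662, -0.3562], [-0.6488, 0.1524, -0.7456, 1.4973]]))
C['top']=(498.975,311.0623,247.3837,np.array([[0.0397, -0.9992, 0.0031, -0.019], [-0.9767, -0.0394, -0.2109, 0.5895], [0.2109, 0.0053, -0.9775, 1.0912]]))
def proj(c,p):
    f,cx,cy,M=C[c]; q=M[:,:3]@np.asarray(p,float)+M[:,3]; return np.array([cx+f*q[0]/q[2],cy+f*q[1]/q[2]])
def atz(c,u,z):
    f,cx,cy,M=C[c]; R=M[:,:3]; o=-R.T@M[:,3]; d=R.T@np.array([(u[0]-cx)/f,(u[1]-cy)/f,1]); return o+d*(z-o[2])/d[2]
def tri(ut,us,x0=(.4,0,.1)):
    r=least_squares(lambda p:np.r_[proj('top',p)-ut,proj('scene',p)-us],x0); return r.x,np.sqrt(np.mean(r.fun**2))
def pt(ox,oy,k,u): return np.array([ox+(u[0]+.5)/k-.5,oy+(u[1]+.5)/k-.5])
E
python3 - <<'E'
from h import *
np.set_printoptions(precision=4,suppress=True)
T=lambda u:pt(140,265,5,u); S=lambda u:pt(385,160,5,(u[0]-400,u[1]))
print("iso screws top"); sc=[(98,70),(296,101),(258,307),(53,275)]
P=np.array([atz('top',T(u),.067) for u in sc]);print(P,P.mean(0))
ss=[(536,232),(483,105),(666,88),(723,213)]
P=np.array([atz('scene',S(u),.067) for u in ss]);print(P,P.mean(0))
P=np.array([atz('top',T(u),.066) for u in [(88,57),(315,93),(280,322),(42,295)]]);print("corners",P,P.mean(0),np.linalg.norm(np.diff(P,axis=0),axis=1))
print("dot",atz('scene',S((631,222)),.066),"bar",atz('scene',S((697,147)),.066),atz('top',T((71,172)),.066))
print("nose tip tri",tri(T((197,80)),S((632,192))))
print("tail tri",tri(T((146,262)),S((595,46))))
Tp=lambda u:pt(250,225,5,u); Sp=lambda u:pt(240,170,5,u)
for n,u,v in(("cap",(233,428),(373,131)),("tip",(530,404),(100,203)),("joint",(338,419),(281,160))):
    print(n,atz('top',Tp(u),.108),atz('scene',Sp(v),.108),tri(Tp(u),Sp(v)))
print("platform",np.array([atz('top',Tp(u),.1) for u in [(103,22),(625,88),(576,577),(28,505)]]))
print("rack base front",np.array([atz('top',Tp(u),.1) for u in [(172,208),(575,243)]]))
Tt=lambda u:pt(395,260,5,u)
P=np.array([atz('top',Tt(u),.025) for u in [(132,45),(380,98),(308,516),(53,458)]]);print("tray",P,P.mean(0),np.linalg.norm(np.diff(P,axis=0),axis=1))
P=np.array([atz('scene',u,.025) for u in [(153.5,222),(207.5,220),(203,290),(146,291)]]);print("tray s",P,P.mean(0))
E
```

```text
iso screws top
[[0.5025 0.3464 0.067 ]
 [0.492  0.2553 0.067 ]
 [0.3991 0.2642 0.067 ]
 [0.4096 0.3569 0.067 ]] [0.4508 0.3057 0.067 ]
[[0.4963 0.2553 0.067 ]
 [0.4046 0.2637 0.067 ]
 [0.4165 0.3557 0.067 ]
 [0.5073 0.3451 0.067 ]] [0.4562 0.305  0.067 ]
corners [[0.5084 0.3519 0.066 ]
 [0.4961 0.2473 0.066 ]
 [0.393  0.254  0.066 ]
 [0.4006 0.3611 0.066 ]] [0.4495 0.3036 0.066 ] [0.1053 0.1033 0.1073]
dot [0.5007 0.3015 0.066 ] bar [0.46   0.3531 0.066 ] [0.4559 0.354  0.066 ]
nose tip tri (array([0.4981, 0.2983, 0.0832]), np.float64(0.5353606170349471))
tail tri (array([0.4157, 0.3089, 0.1024]), np.float64(1.0360230414662692))
cap [0.44   0.0309 0.108 ] [0.4452 0.0324 0.108 ] (array([0.4405, 0.0322, 0.1038]), np.float64(0.3853784234885492))
tip [ 0.4555 -0.0972  0.108 ] [ 0.4589 -0.0966  0.108 ] (array([ 0.4558, -0.0969,  0.1051]), np.float64(0.17940650391193372))
joint [ 0.4457 -0.0143  0.108 ] [ 0.4529 -0.0125  0.108 ] (array([ 0.4464, -0.0129,  0.1021]), np.float64(0.4835221846330019))
platform [[ 0.6204  0.0981  0.1   ]
 [ 0.5994 -0.1375  0.1   ]
 [ 0.3828 -0.1192  0.1   ]
 [ 0.404   0.1182  0.1   ]]
rack base front [[ 0.5367  0.0627  0.1   ]
 [ 0.5282 -0.1163  0.1   ]]
tray [[ 0.5571 -0.2577  0.025 ]
 [ 0.5364 -0.3746  0.025 ]
 [ 0.3424 -0.3364  0.025 ]
 [ 0.3637 -0.2202  0.025 ]] [ 0.4499 -0.2972  0.025 ] [0.1187 0.1977 0.1181]
tray s [[ 0.3448 -0.3462  0.025 ]
 [ 0.3724 -0.2183  0.025 ]
 [ 0.5827 -0.2498  0.025 ]
 [ 0.5536 -0.3688  0.025 ]] [ 0.4634 -0.2958  0.025 ]
```

Positions fit the given sizes. The cameras disagree by about 5 mm in x, so I'm averaging them. The isolator axis is at about (0.4535, 0.305) with yaw about -5.9°, and the grip height is about 0.091. First step is to turn the handle with a loose jaw slot, using a guarded descent.

```bash
cat >> h.py <<'E'
def Q(a): a=np.radians(a)/2; return [0.,float(np.cos(a)),float(np.sin(a)),0.]
AX=np.array([0.4535,0.3052])
E
python3 - <<'E'
from h import *; from bench import *
np.set_printoptions(precision=3,suppress=True)
eoat.grip(0.030); 
env.move_to([*AX,0.16],Q(-6)); print(read_t(),read_q(),read_ee_pos())
d=vision.read_camera("scene"); cv2.imwrite("pics/s1.png",d["frame"][60:260,300:560].repeat(3,0).repeat(3,1))
d=vision.read_camera("top"); cv2.imwrite("pics/t1.png",d["frame"][220:380,100:300].repeat(4,0).repeat(4,1))
E
```

```text
3.1917 [0.449 0.087 1.796 0.    1.258 2.123] [0.453 0.306 0.16 ]
```

View pics/s1.png

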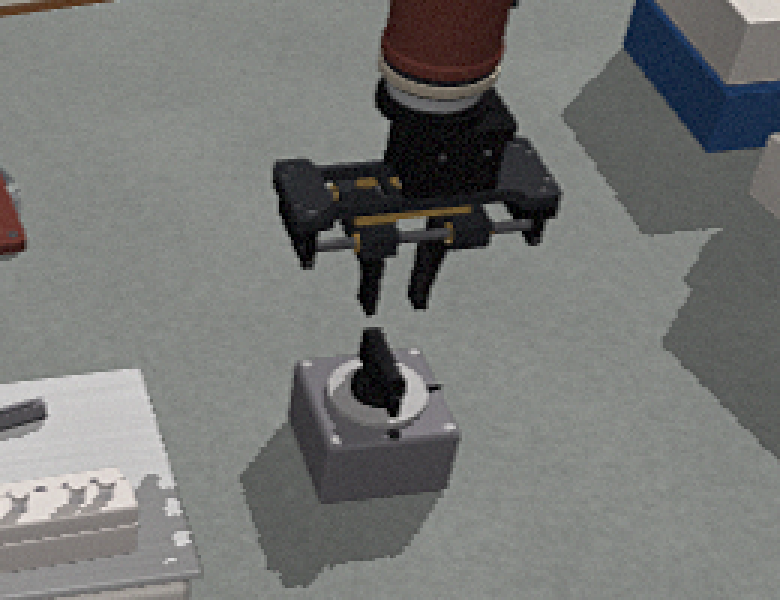

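View pics/t1.png

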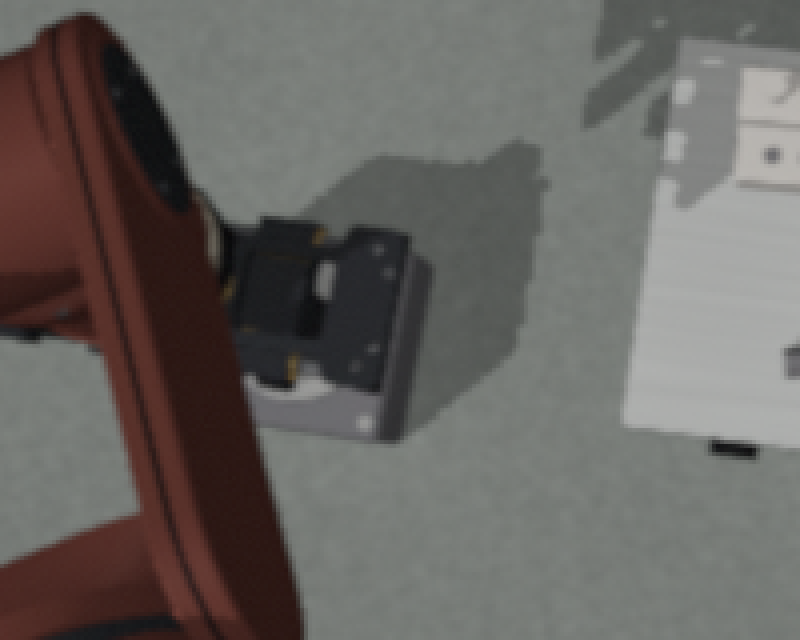

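The jaws sit above the handle and across the bar, with tips near pixel (432,163) in the scene image. I'll descend with a guard and turn.

```bash
python3 - <<'E'
from h import *; from bench import *
np.set_printoptions(precision=3,suppress=True)
print(proj('scene',read_ee_pos()))
g=env.movel([*AX,0.082],v=0.08,guard=6); print(g,read_ee_pos(),read_ft_force())
if not g:
    print("grip",eoat.grip(0.022)); print(read_finger_gap(),read_ft_force(),read_ft_torque(),read_t())
E
```

```text
[430.712 159.808]
False [0.454 0.306 0.083] [-0.086 -0.5   -0.323]
grip False
0.022187811912473994 [0.399 0.925 1.626] [0.206 0.188 0.032] 4.9
```

```bash
python3 - <<'E'
from h import *; from bench import *
np.set_printoptions(precision=3,suppress=True)
q=np.array(read_q())
for d in (30,60,80,92):
    p=q.copy(); p[5]-=np.radians(d); env.movej(p.tolist()); print(d,read_ft_force(),read_ft_torque(),read_q()[5],read_t())
eoat.grip(0.034); env.hold(.2); print(read_ft_force())
env.movel([*AX,0.17],v=0.2)
d=vision.read_camera("scene"); cv2.imwrite("pics/s2.png",d["frame"][60:260,300:560].repeat(3,0).repeat(3,1))
E
```

```text
30 [ 4.719 11.209 -5.174] [ 1.862 -0.833 -0.183] 1.5998978714231076 5.4667
60 [-7.393  1.067  5.372] [0.214 1.49  0.177] 1.0785281300559901 6.0333
80 [-1.656 -1.457  0.94 ] [-0.108  0.341  0.05 ] 0.7324060805329177 6.4583
92 [-0.257  0.399  0.127] [-0.025  0.123  0.035] 0.5244171471606124 6.775
[ 0.333  0.554 -0.485]
```

View pics/s2.png

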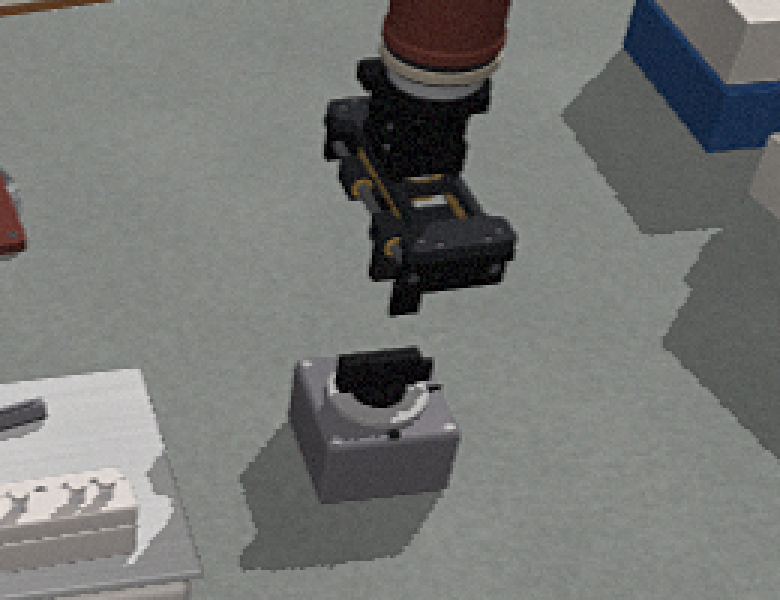

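The handle's nose now points at the bar mark, near crop (435,385), so it is off. On to the pen.

```bash
python3 - <<'E'
from h import *; from bench import *
np.set_printoptions(precision=3,suppress=True)
PM=[.4498,-.0326]
env.movel([*AX,0.25],v=0.25)
env.move_to([*PM,0.23],Q(96.5)); eoat.grip(0.055); print(read_q(),read_t())
g=env.movel([*PM,0.150],v=0.15,guard=6)
d=vision.read_camera("scene"); cv2.imwrite("pics/s3.png",d["frame"][60:280,200:420].repeat(3,0).repeat(3,1)[:600])
print(g,read_ee_pos(),read_t())
E
```

```text
[-0.248 -0.215  1.949  0.     1.408 -0.361] 10.6083
False [ 0.451 -0.033  0.151] 11.3417
```

View pics/s3.png

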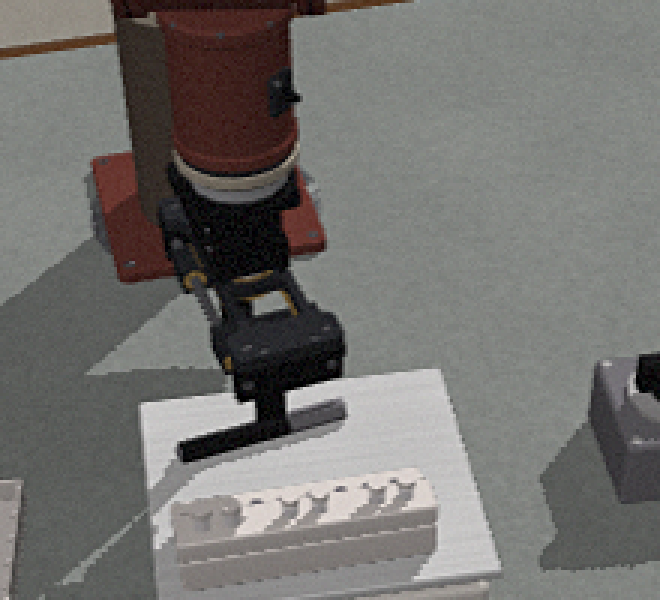

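The jaws are over the pen's mid-length and clear of the rack.

```bash
python3 - <<'E'
from h import *; from bench import *
np.set_printoptions(precision=3,suppress=True)
PM=[.4498,-.0326]
g=env.movel([*PM,0.105],v=0.06,guard=5); print(g,read_ee_pos(),read_ft_force(),read_t())
p=read_ee_pos()
print(eoat.grip(0.005),read_finger_gap(),read_ft_force())
g=env.movel([p[0],p[1],0.20],v=0.15); print(read_ee_pos(),read_finger_gap(),read_ft_force(),read_t())
d=vision.read_camera("scene"); cv2.imwrite("pics/s4.png",d["frame"][60:260,200:420].repeat(3,0).repeat(3,1))
E
```

```text
False [ 0.45  -0.033  0.105] [ 0.772  0.716 -0.764] 12.2417
False 0.01587982795147803 [-1.077 -0.987  1.43 ]
[ 0.449 -0.033  0.199] 0.015992359837930403 [-0.71   0.318 -0.098] 13.7833
```

View pics/s4.png

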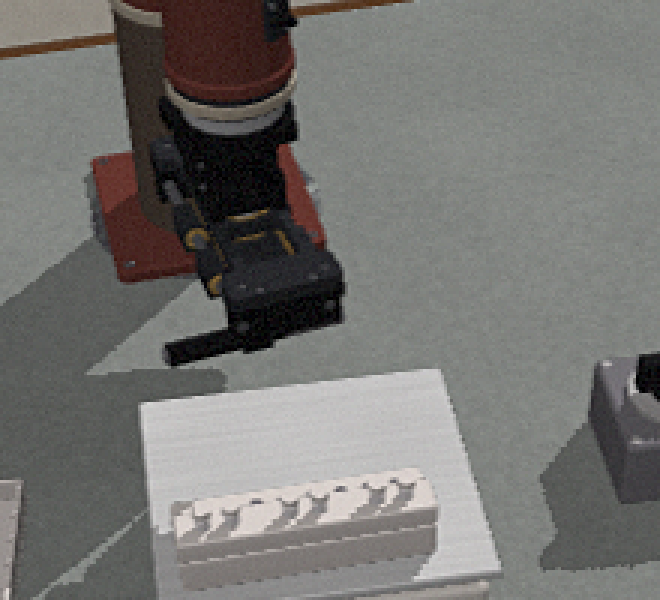

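The pen is held with a 15.9 mm gap, matching its width, and the rack is undisturbed. I'll place it in the tray.

```bash
python3 - <<'E'
from h import *; from bench import *
np.set_printoptions(precision=3,suppress=True)
TC=[.4565,-.2965]
env.move_to([*TC,0.20],Q(169)); print(read_q(),read_t(),read_finger_gap())
env.movel([*TC,0.05],v=0.15)
g=env.movel([*TC,0.0075],v=0.03,guard=4); print(g,read_ee_pos(),read_ft_force(),read_t())
d=vision.read_camera("scene"); cv2.imwrite("pics/s5.png",d["frame"][150:340,80:320].repeat(3,0).repeat(3,1))
E
```

```text
[-0.72   0.045  1.763  0.     1.334 -2.099] 15.3667 0.015350901150424827
True [ 0.456 -0.296  0.009] [0.029 0.898 4.752] 17.775
```

View pics/s5.png

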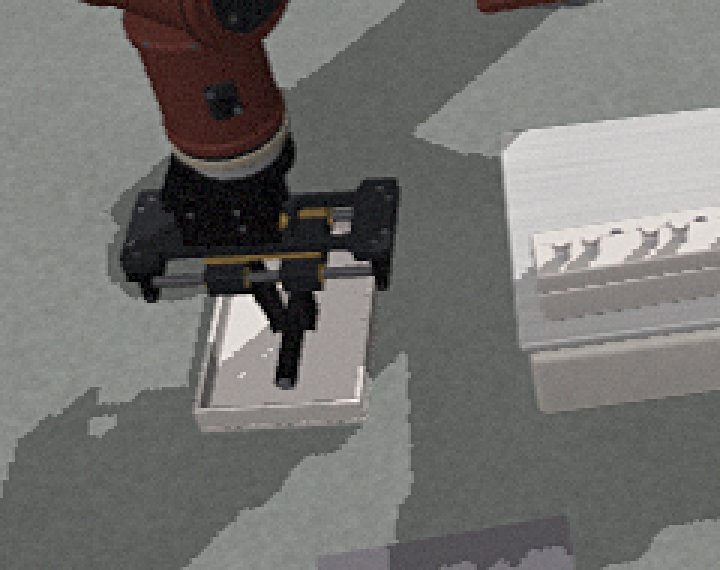

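The pen is down at the expected height (TCP 0.009, contact 4.8 N) and well inside the tray walls. I'll release it and retreat.

```bash
python3 - <<'E'
from h import *; from bench import *
np.set_printoptions(precision=3,suppress=True)
TC=[.4565,-.2965]
eoat.grip(0.035); env.hold(.2)
env.movel([*TC,0.25],v=0.15)
eoat.grip(0.034)
env.move_to([*AX,0.25],Q(84)); print(read_q(),read_t())
d=vision.read_camera("scene"); a=d["frame"][190:320,120:250].repeat(3,0).repeat(3,1)
b=vision.read_camera("top")["frame"][240:370,380:510].repeat(3,0).repeat(3,1)
cv2.imwrite("pics/s6.png",np.hstack([a,b]))
e=vision.read_camera("scene")["frame"][60:260,300:560].repeat(3,0).repeat(3,1); cv2.imwrite("pics/s7.png",e)
E
```

```text
[ 0.447  0.015  1.699 -0.     1.428  0.552] 22.9417
```

View pics/s6.png

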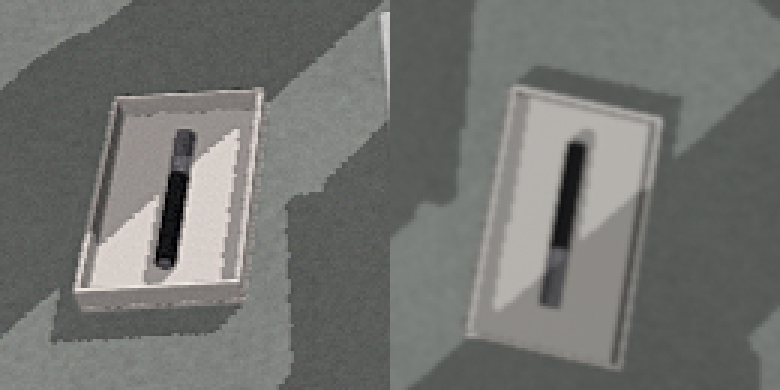

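View pics/s7.png

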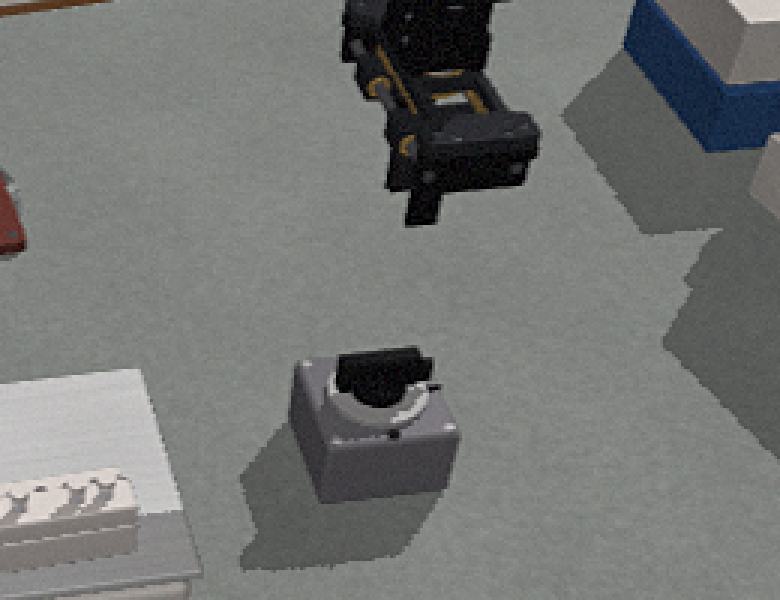

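The pen lies flat in the middle of the tray, and the handle is still off. I'll turn it back on.

```bash
python3 - <<'E'
from h import *; from bench import *
np.set_printoptions(precision=3,suppress=True)
env.movel([*AX,0.13],v=0.2)
g=env.movel([*AX,0.082],v=0.08,guard=6); print(g,read_ee_pos(),read_ft_force())
assert not g
eoat.grip(0.022); print(read_finger_gap(),read_ft_force())
q=np.array(read_q())
for d in (30,60,80,92):
    p=q.copy(); p[5]+=np.radians(d); env.movej(p.tolist()); print(d,read_ft_force(),read_ft_torque()[2],read_q()[5],read_t())
eoat.grip(0.034); env.hold(.2)
env.movel([*AX,0.25],v=0.2)
env.move_to([0.263,0.567,0.25],Q(155)); print(read_t())
s=vision.read_camera("scene")["frame"]; t=vision.read_camera("top")["frame"]
cv2.imwrite("pics/s8.png",s); cv2.imwrite("pics/t8.png",t)
cv2.imwrite("pics/z8.png",np.hstack([cv2.resize(t[265:340,140:220],None,fx=5,fy=5,interpolation=2),cv2.resize(s[160:235,385:465],None,fx=5,fy=5,interpolation=2)]))
E
```

```text
True [0.452 0.304 0.08 ] [-1.122 -0.551  5.26 ]Traceback (most recent call last):
  File "<stdin>", line 5, in <module>
AssertionError
```

```bash
python3 - <<'E'
from h import *; from bench import *
np.set_printoptions(precision=3,suppress=True)
env.hold(.2); print(read_ee_pos(),read_ft_force(),read_ft_torque())
env.movel([*AX,0.084],v=0.05); print(read_ee_pos(),read_ft_force(),read_finger_gap(),read_t())
E
```

```text
[0.452 0.304 0.08 ] [-1.611 -0.923  4.731] [-0.144  0.175 -0.025]
[0.454 0.305 0.084] [ 0.014 -0.049  0.279] 0.03398070242826227 24.9083
```

The wider-open tips lightly touched the hub at z = 0.080 with about 5 N. At 0.084 they are free, so I'll turn there.

```bash
python3 - <<'E'
from h import *; from bench import *
np.set_printoptions(precision=3,suppress=True)
eoat.grip(0.022); print(read_finger_gap(),read_ft_force())
q=np.array(read_q())
for d in (30,60,80,92):
    p=q.copy(); p[5]+=np.radians(d); env.movej(p.tolist()); print(d,read_ft_force(),read_ft_torque()[2],read_q()[5],read_t())
eoat.grip(0.034); env.hold(.2)
env.movel([*AX,0.25],v=0.2)
env.move_to([0.263,0.567,0.25],Q(155)); print(read_t())
s=vision.read_camera("scene")["frame"]; t=vision.read_camera("top")["frame"]
cv2.imwrite("pics/s8.png",s); cv2.imwrite("pics/t8.png",t)
cv2.imwrite("pics/z8.png",np.hstack([cv2.resize(t[265:340,140:220],None,fx=5,fy=5,interpolation=2),cv2.resize(s[160:235,385:465],None,fx=5,fy=5,interpolation=2)]))
E
```

```text
0.02251011916330075 [-0.019  0.171  0.111]
30 [-7.344 -1.905  4.734] 0.1698260448111075 1.0765372930592212 26.0333
60 [-1.296 10.694 -2.783] -0.1552914408825303 1.597601199141832 26.6
80 [-4.017  8.864 -1.933] -0.07508757276913675 1.9466639044779328 27.025
92 [-2.346  3.003  0.052] 0.09112111404090581 2.1527580508228223 27.3417
31.05
```

View pics/z8.png

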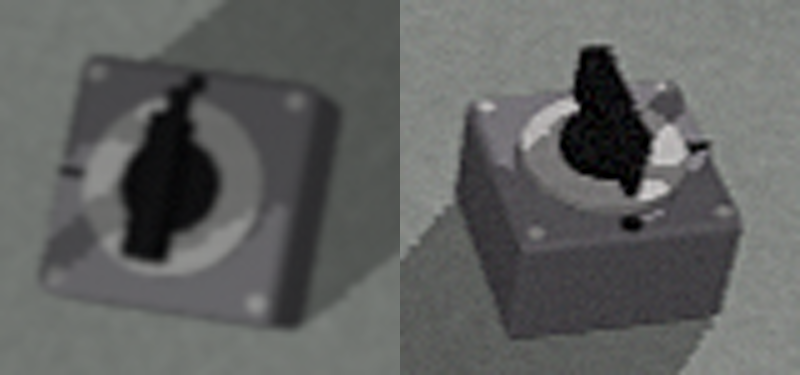

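View pics/s8.png

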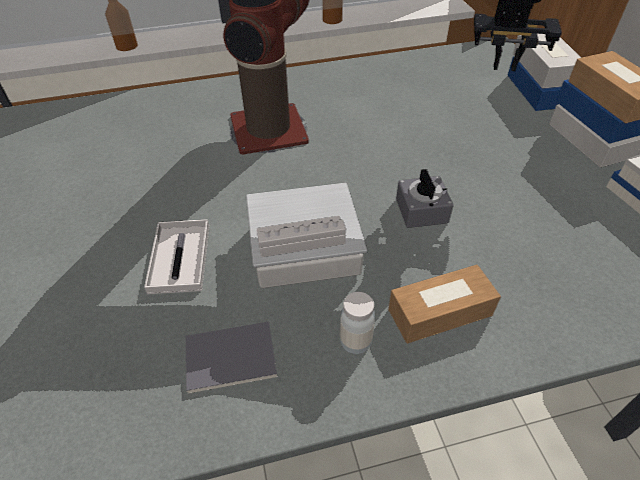

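The handle matches its starting image in both views, with the nose at the dot (crop (632,190)). The pen is in the tray and everything else is unmoved. I'll hand it in.

```bash
python3 - <<'E'
from bench import *
print(read_t(),read_ft_force()); env.close_job()
E
```

```text
31.15 [ 0.41849219 -0.56001584  0.04569042]
the job is handed in; nothing more can be done
```

The job is done and handed in at 31 s, inside the 72 s limit. I turned the isolator off, moved the pen from the shaker platform into the tray with the power off, then turned the isolator back on.

- **Handle:** after the first turn the scene view showed the nose at the bar mark (off). At the end it sat at the dot mark (on), just as in the starting pictures from both cameras.
- **Pen:** both cameras showed it lying flat near the middle of the tray.
- **Everything else:** the rack, bottle, glove box and notebook looked unmoved in the final scene picture, and the arm was clear of everything.

**Checks that disagreed:**
- The two cameras differed by about 5 mm in x (up to 13 mm at the tray), so I averaged their readings.
- On the second descent to the handle the fingertips touched something, probably the handle's hub, at about 5 N. The guard stopped the move, and I raised the tool 4 mm before turning.

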